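Hold a circuit board in contact in a hand-lever test press

ROBOT

A 7-joint arm with a two-finger parallel gripper is mounted at the origin on the work surface. World frame = base frame: x ahead of the robot, y to its left, z up, the work surface at z = 0. Lengths are in m, angles in rad, forces in N, time in s.
With the tool pointing down it reaches from about 0.4 to 0.85 m from the base axis. Payload 10.4 kg.
Tool frame: the origin (TCP) lies at the very end of the fingers, on their centre line; the grasp point (between the pads) lies r.tcp_to_grasp behind it (r.tcp_to_grasp is the distance from the TCP to the grasp point, in m); z points along the fingers, y is the line along which they close (so a half turn about z gives the same grasp; the last joint's range is limited). The gripper opens to 87 mm and grips with 3 to 60 N. Pads are 19 mm wide; open, the fingers measure 117 mm over their backs; the gripper's body (75 mm by 190 mm) begins 51 mm behind the grasp point.
Start: joints at [1.095, 0.332, -0.065, 1.46, 0.022, 1.35, -0.088], TCP at [0.273, -0.562, 0.223] pointing down, gripper open.
Joint ranges: [-2.6, 2.6], [-0.5, 2.12], [-1.47, 1.34], [0.16, 2.42], [-1.27, 4.41], [0.06, 2.06], [-2.6, 2.6]. Speed limits (rad/s): [2.22, 2.22, 2.79, 2.79, 3.14, 3.14, 3.14].

INTERFACE

Orientations are given as a unit quaternion [x, y, z, w].
In Python, from bench import monitor, cams, ticket, r gives the robot as it stands.
- The arm moves only by the shell command python3 -m crank 'ROWS' [OPENING] [FORCE]. ROWS is a JSON object whose one key "steps" holds a list of rows, each a list of 2 entries, a list of its own where there are three numbers: the shift along the world's x, y, z in units of 25 mm (1.0 is 25 mm), then the turn, a rotation vector about the world's x, y, z in units of 5 degrees (1.0 is 5 degrees). In form: {"steps": [[[x, y, z], [ax, ay, az]], ...]}. A call has 1 to 10 rows; each row shifts and turns the commanded pose from where the row before left it; what a row does not reach is not made up. A row lasts 1/12 s, in which the tool goes at most 41.7 mm and 7.16 degrees, less where a joint would pass 70% of its speed; a pose out of reach is approached as far as the arm can. A call is refused whole if a number of a shift passes 1 or a number of a turn 1, either way. A call with a gripper value outside its range is refused whole. OPENING is the finger opening in mm, from 0 to 87, set as the call begins (- or left out, the last holds). The fingers move at their own pace and stop on an object; FORCE is the grip in N (left out, the last holds). Time passes only in rows, so rows that do not move let the fingers close. It gives the time, the measured TCP pose, the force, the opening and the grip force at its end, in the units of the state.
- monitor.read_state(): the state, without advancing time (a new reading comes with each control period).
- cams.camera(name): name is "scene" or "top"; returns a dict with "pixels" (480x640x3 uint8, blue, green, red), "z_map" (480x640 float32, m along the optical axis (not along the pixel's ray), 0 where there is no reading), "vfov" (degrees; the focal length in pixels is half the picture's height over the tangent of half this angle, whatever the lens; pixels are square), "cx", "cy" (the principal point, pixels), "T" (4x4, takes a point from camera to world coordinates). Camera axes: x right, y up, looking along -z (the intrinsics and any distortion apply to the point x, -y, -z); pixel columns grow to the right and rows downward; lengths in m; the calibration is good to about 2 mm. A picture is of the moment at which its call begins.
- ticket.close_job(): hands the job in; it is judged then, once.
The state is a dict: "time": time; "joint_positions": joint angles; "joint_vel": joint speeds; "joint_torque": joint torques, N m; "ee_pos": TCP position; "eef_rot": TCP orientation; "ft_force": force on the tool from outside, world axes, zero at the start; "torque": the same for the moment, N m; "width": finger opening in m; "grip_force": force on a finger pad.
Only numpy, scipy, OpenCV 4.12 (cv2) and the standard library are available. Lean on these libraries where they do the work, as an engineer would, in place of code of your own. Each camera call takes 0.05 s, during which the arm holds its last target. There are 200 camera calls.

TASK

Bring the board in the test press into contact: with the handle still locked, turn the stroke selector so that its pointer stands at the middle one of the three studs. Then flip the safety catch up off the handle's lug and right over, so that it lies open by itself, and pull the press handle down until the ram is on its stop. The handle springs back, so finish while still holding it down there with the gripper, and leave the other things on the bench where they are.

Things in the scene. Friction and masses are not known exactly. Their poses are not given: they have to be found in the camera images.
- press: Grey board test press fixed to the bench; origin at the centre of its underside, x away from the operator, y left, z up (all offsets here: mm in this frame). Base 280 (x) x 310 (y) x 60 high. Head over it: x -55 to 130, y +-35, z 165 to 235; 24 mm square ram at x -20, y 0, top at z 263. Plate on the ram 110 x 110 round x -20, y 0, z 130 to 138 when up. Handle and catch on the -y side.
- stroke_selector (a joint): Selector angle about its upright axis, rad, limits +-0.75. 0: lever straight to press -x, pointer at the middle stud; -0.6 at the left (+y) stud, +0.6 at the right one; positive is counter-clockwise from above. Starts between -0.72 and -0.4. Turns stiffly (about 1 N at the knob), stays where left. It brings one of three stop screws under the ram's stop rod.
- selector_knob (a point): Centre of the selector's upright black grip, a cylinder 16 mm in diameter and 40 mm tall (z 80 to 120 mm over the bench), 75 mm from the selector axis. Free room around it in front and to the left; the lever below it is 12 mm wide, its top 73 mm over the bench.
- selector_axis (a point): Turning axis of the selector at the base's top (press x -35, y 95, z 60).
- middle_stud (a point): Top of the middle one of the three small steel index studs (8 mm wide, 6 mm high) on the base's top, 96 mm from the selector axis (press x -131, y 95, z 66). The other two are 0.6 rad to either side on the same circle.
- catch (a joint): Angle of the safety catch about catch_hinge, rad. 0: closed, lying flat over the handle's lug. It grows as the free (-y) end swings up and over towards +y, to the open stop at 2.35. Its weight (80 g) closes it below about 1.65 rad and lays it open above that.
- catch_tab (a point): Middle of the catch's upturned finger tab, a steel plate 30 mm (along press x) x 6 x 26 tall on the catch's free end, 84 mm out from the hinge line and 17.5 above it; closed: x 8, y -118, z 260, top z 270, foot z 244. The catch is a slotted flat steel plate, 39 wide (30 at the tab), 5 thick. Pinched across the 30 mm, the tab can turn between the fingers while it is carried round its hinge.
- catch_hinge (a point): Middle of the catch's hinge line, which runs along the press's x axis at the top right edge of the head (press x 8, y -34, z 242.5).
- press_handle (a joint): Handle angle about handle_pivot, rad. 0: up (parked); grows as the ball comes down and towards the robot side. A spring returns it to 0: 4 N at the ball when up, 10 N at 0.8. With the catch closed it moves only 0.1 rad. The ram goes down 25 mm per rad and meets its stop at 0.6 rad (selector at left stud), 0.8 (middle) or 1.0 (right); 10 N more bends the stop by about 0.04 rad.
- handle_arm: The part of the handle to be held: steel bar 12 mm in diameter with a black ball at its end, and the upright locking lug (12 x 10 mm) that comes up through the catch's slot. Origin on the handle's pivot axis; at joint 0 its axes are the press's axes and the bar rises at 40 degrees over the horizontal towards press -x.
- handle_ball (a point): Centre of the black ball, 34 mm in diameter, on the handle's end, 160 mm from the pivot; when parked at press x -115, y -85, z 303; at 0.8 rad at press x -151, y -85, z 184.
- handle_pivot (a point): Handle's turning axis, which runs along the press's y axis (press x 8, y -85, z 200).
- parts_bin: Bystander: red open parts bin with four compartments, 100 x 140 x 50 mm, origin at the centre of its underside.
- solder_reel: Bystander: aluminium reel standing on its flange, 60 mm in diameter, 44 mm high, origin at the centre of its underside.
- screwdriver: Bystander: screwdriver lying on the bench to the right of the press.
- multimeter: Bystander: yellow hand-held multimeter lying on the bench, 165 x 80 x 38 mm, origin at the centre of its underside.

How it is judged:
On the way, in this order (a step that is already met when the one before it is completed fails the run):
1. the stroke selector's pointer is at the middle stud (within 0.15 rad) while the catch is still closed and the handle up (value of joint stroke_selector between -0.15 and 0.15 rad and value of joint catch below 0.3 rad and value of joint press_handle below 0.15 rad), for 0.2 s.
2. the safety catch is flipped right over (past 1.8 rad) while the handle is still up (value of joint catch above 1.8 rad and value of joint press_handle below 0.2 rad), for 0.2 s.
3. the handle is pulled down onto the middle stop (value of joint press_handle between 0.74 and 0.92 rad), for 0.3 s.
At the end, for the whole second after the job is handed in: The fingers hold the handle down on the middle stop (0.74 to 0.92 rad, pressing with over 3 N) through the last second; selector at the middle stud within 0.15 rad; catch open past 1.8 rad; the four bystanders within 30 mm of their starts (all of step 3 and contact force between the fingers and handle_arm above 3 N and value of joint catch above 1.8 rad and value of joint stroke_selector between -0.15 and 0.15 rad and distance of each of parts_bin, solder_reel, screwdriver, multimeter from where it was at the start of the episode below 0.03 m); the arm keeps its last pose, push and grip.
It fails at once if a thing lying on the bench is pushed away by more than 30 mm (distance of any of parts_bin, solder_reel, screwdriver, multimeter from where it was at the start of the episode above 0.03 m).
It also fails if it takes over 72 s, if anything falls off the work surface, if the arm or the gripper's body presses on something with over 40 N, if the wrist force passes 120 N, or if a joint passes its speed limit or range.

## Working session

There is one attempt and no reset: what is moved stays moved. The work goes in short steps, Python scripts to look and compute and a shell command to move; the robot and the scene stay as the last step left them, time stands still between calls to the robot, and variables do not carry over. Pictures are saved under pics/ and viewed, at most 10 in all, crops included, and the job is handed in when it is done.

```bash
mkdir -p pics; ls; python3 - <<'E'
from bench import monitor,cams,r
import cv2,numpy as np
print(r.tcp_to_grasp, monitor.read_state())
for n in("scene","top"):
    c=cams.camera(n); cv2.imwrite(f"pics/{n}0.png",c["pixels"]); np.savez(f"{n}0.npz",**c)
    print(n,c.keys(),c["vfov"],c["cx"],c["cy"],c["T"])
E
```

```text
pics
0.0187 {'time': 0.0, 'joint_positions': array([ 1.09535073,  0.33286791, -0.06470907,  1.46097355,  0.02160878,
        1.34991144, -0.08849303]), 'joint_vel': array([-0.00099463,  0.00049432,  0.00091368,  0.00139569,  0.00053062,
        0.00115584,  0.00097871]), 'joint_torque': array([ 5.64510483e-04, -6.23254681e+01,  2.53115228e-02, -3.89888334e+01,
       -6.12652232e-02,  3.98827856e-02,  1.15719486e-04]), 'ee_pos': array([ 0.27327131, -0.5616397 ,  0.22174106]), 'eef_rot': array([ 9.74471031e-01,  2.24512080e-01, -2.00921004e-04, -7.04040015e-04]), 'ft_force': array([ 1.93503759e-01,  7.00800040e-04, -8.27518418e-01]), 'torque': array([0.04355136, 0.07121052, 0.04173007]), 'grip_force': 0.0, 'width': 0.08696127005787795}
scene dict_keys(['pixels', 'z_map', 'vfov', 'cx', 'cy', 'T']) 49.27213942005295 315.98710655146135 240.0104370368005 [[ 0.49187034 -0.56003744  0.66664955  1.44944933]
 [ 0.87064311  0.31053233 -0.38151048 -0.49433519]
 [ 0.00664391  0.76806753  0.64033439  1.02948334]
 [ 0.          0.          0.          1.        ]]
top dict_keys(['pixels', 'z_map', 'vfov', 'cx', 'cy', 'T']) 49.77771410273858 319.14463027903753 239.02340382044417 [[ 1.33525034e-02  9.92638287e-01 -1.20378325e-01  4.25012213e-01]
 [-9.99894728e-01  1.39388352e-02  4.02999277e-03  1.14304844e-04]
 [ 5.67825876e-03  1.20311842e-01  9.92719909e-01  1.45636530e+00]
 [ 0.00000000e+00  0.00000000e+00  0.00000000e+00  1.00000000e+00]]
```

View pics/scene0.png

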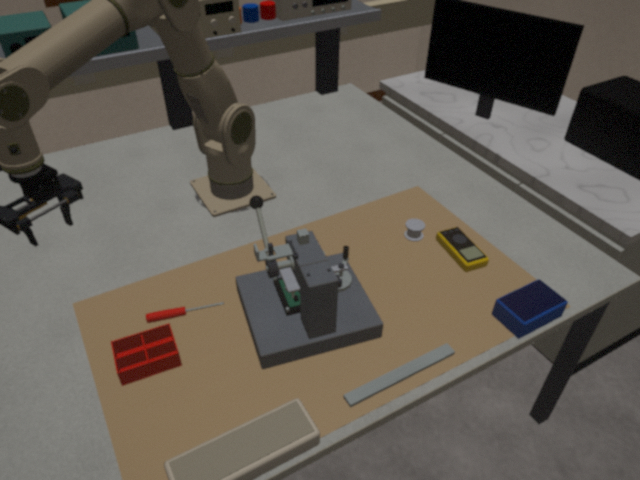

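View pics/top0.png

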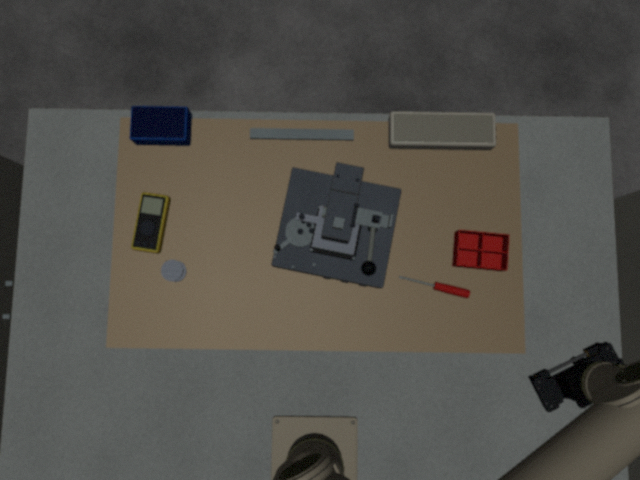

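The top view shows the press at about (340,225), yawed slightly. The handle ball is at (369,268), the selector knob near (278,247) and the catch at (378,219). The screwdriver at (435,287) and the reel at (173,270) are clear of the press.

```bash
cat > h.py <<'E'
import numpy as np,cv2
def cloud(c):
    f=240/np.tan(np.radians(float(c["vfov"]))/2); T=c["T"]
    v,u=np.mgrid[:480,:640]; z=c["z_map"]
    P=np.stack([(u-c["cx"])/f*z,-(v-c["cy"])/f*z,-z],-1)@T[:3,:3].T+T[:3,3]
    P[z==0]=np.nan
    return P
E
python3 - <<'E'
from h import *
P=cloud(np.load("top0.npz")); px=np.load("top0.npz")["pixels"]
X=P[...,0];Y=P[...,1];Z=P[...,2]
print("table z",np.nanmedian(Z[300:340,150:400]))
m=((abs(Z-.06)<.012)); m[:150]=0;m[300:]=0;m[:,:260]=0;m[:,420:]=0
m=cv2.morphologyEx(m.astype(np.uint8),cv2.MORPH_OPEN,np.ones((3,3)))
pts=P[m>0][:,:2].astype(np.float32)
print(np.nanmedian(Z[m>0]),cv2.minAreaRect(pts*1000))
S=cloud(np.load("scene0.npz")); 
dark=(px.max(-1)<45)
for n,(u0,u1,v0,v1,zl,zh) in dict(ball=(355,385,255,282,.27,.34),knob=(268,290,238,258,.1,.13),tab=(380,400,205,235,.25,.29)).items():
    s=np.zeros_like(dark);s[v0:v1,u0:u1]=1; s&=(Z>zl)&(Z<zh)
    q=P[s]; print(n,s.sum(),q.mean(0) if len(q) else 0, q.max(0) if len(q) else 0,q.min(0) if len(q) else 0)
cv2.imwrite("pics/crop1.png",cv2.resize(px[150:300,260:420],None,fx=4,fy=4,interpolation=cv2.INTER_CUBIC))
E
```

```text
table z -0.00029596995488168076
0.05910795756356424 ((629.3707275390625, -53.77748107910156), (310.72015380859375, 281.60406494140625), 79.13014221191406)
ball 212 [ 0.50382298 -0.11550613  0.30896508] [ 0.53267181 -0.09877472  0.32302376] [ 0.48520128 -0.13222317  0.27825957]
knob 32 [0.563747  0.1031137 0.1171492] [0.57058662 0.10952849 0.12480772] [0.55766786 0.09589394 0.10108971]
tab 44 [ 0.61378121 -0.17012191  0.26622648] [ 0.62763639 -0.16554895  0.27294755] [ 0.60008124 -0.17543241  0.25018855]
```

View pics/crop1.png

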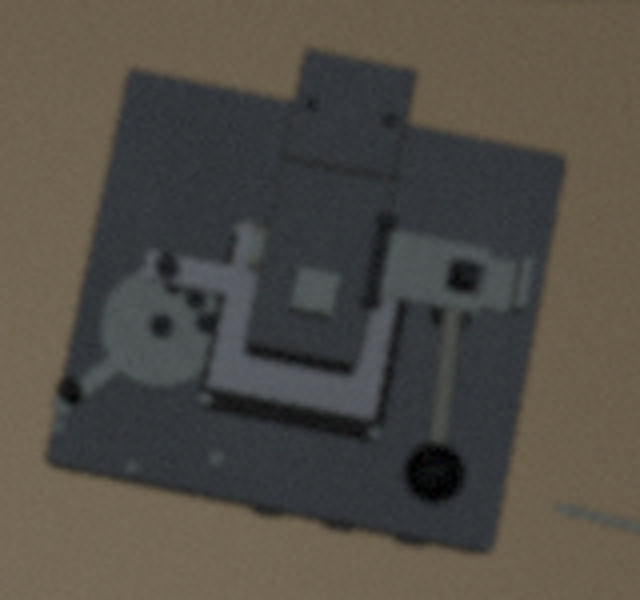

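```bash
python3 -m crank '{"steps":[[[0.2,0.5,1],[0,0,-0.5]],[[0.2,0.5,1],[0,0,-0.5]],[[0.3,0.9,1],[0,0,-0.5]],[[0.4,1,1],[0,0,-0.5]],[[0.4,1,1],[0,0,-0.5]],[[0.4,1,1],[0,0,-0.5]],[[0.4,1,1],[0,0,-0.5]],[[0.4,1,0],[0,0,-0.5]],[[0.4,1,0],[0,0,-0.5]],[[0.4,1,0],[0,0,-0.5]]]}' 60
python3 -m crank '{"steps":[[[0.4,1,0],[0,0,-0.5]],[[0.4,1,0],[0,0,-0.5]],[[0.4,1,0],[0,0,-0.5]],[[0.4,1,0],[0,0,-0.5]],[[0.4,1,0],[0,0,-0.5]],[[0.4,1,0],[0,0,-0.5]],[[0.4,1,0],[0,0,-0.5]],[[0.4,1,0],[0,0,-0.5]],[[0.4,1,0],[0,0,-0.5]],[[0.4,1,0],[0,0,-0.5]]]}'
```

```text
time: 0.93
ee_pos: [0.3613, -0.3383, 0.3977]
eef_rot: [1.0, 0.007, 0.0, 0.0]
ft_force: [0.5, 0.9, -0.2]
width: 0.0601
grip_force: 0.0
time: 1.77
ee_pos: [0.4611, -0.0882, 0.3974]
eef_rot: [0.978, -0.21, -0.0, 0.0]
ft_force: [0.3, -0.3, 0.9]
width: 0.0598
grip_force: 0.0
```

```bash
python3 -m crank '{"steps":[[[0.51,0.96,0],[0,0,-0.52]],[[0.51,0.96,0],[0,0,-0.52]],[[0.51,0.96,0],[0,0,-0.52]],[[0.51,0.96,0],[0,0,-0.52]],[[0.51,0.96,0],[0,0,-0.52]],[[0.51,0.96,0],[0,0,-0.52]],[[0.51,0.96,0],[0,0,-0.52]],[[0.51,0.96,0],[0,0,-0.52]],[[0,0,-1],[0,0,0]],[[0,0,-1],[0,0,0]]]}'
python3 -m crank '{"steps":[[[0,0,-1],[0,0,0]],[[0,0,-1],[0,0,0]],[[0,0,-1],[0,0,0]],[[0,0,-1],[0,0,0]],[[0,0,-1],[0,0,0]],[[0,0,-1],[0,0,0]],[[0,0,-0.5],[0,0,0]],[[0,0,0],[0,0,0]]]}'
```

```text
time: 2.6
ee_pos: [0.5534, 0.0843, 0.3445]
eef_rot: [0.932, -0.363, -0.002, 0.001]
ft_force: [-0.1, 0.5, -0.7]
width: 0.0599
grip_force: 0.0
time: 3.27
ee_pos: [0.551, 0.0818, 0.1788]
eef_rot: [0.931, -0.364, -0.005, 0.003]
ft_force: [-0.3, 0.2, -0.3]
width: 0.0601
grip_force: 0.0
```

```bash
python3 - <<'E'
from bench import cams
import cv2
a=cams.camera("scene")["pixels"][150:390,180:420];b=cams.camera("top")["pixels"][140:300,240:420]
cv2.imwrite("pics/c2.png",cv2.hconcat([cv2.resize(a,(400,400)),cv2.resize(b,(400,400))]))
E
```

```text
(no output)
```

View pics/c2.png

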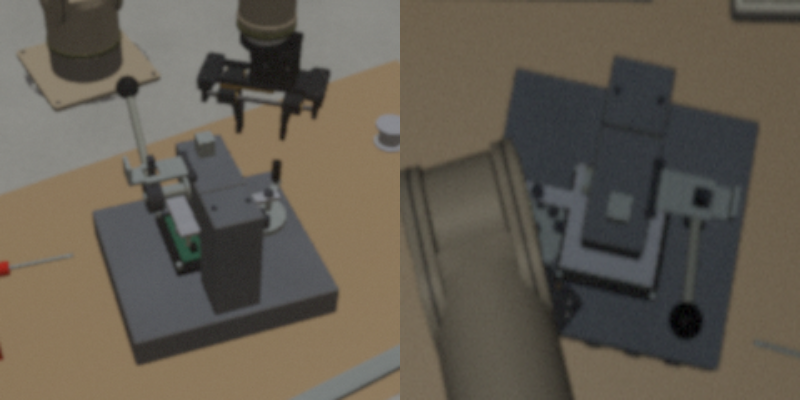

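The gripper hangs open above the knob (knob at (276,170) in the left crop), a little short of it. I'll correct that, lower and grip.

```bash
python3 -m crank '{"steps":[[[0.25,0.42,0],[0,0,0]],[[0.26,0.43,0],[0,0,0]],[[0,0,0],[0,0,0]],[[0,0,-0.6],[0,0,0]],[[0,0,-0.6],[0,0,0]],[[0,0,-0.6],[0,0,0]],[[0,0,-0.6],[0,0,0]],[[0,0,-0.6],[0,0,0]],[[0,0,-0.6],[0,0,0]],[[0,0,0],[0,0,0]]]}'
python3 -m crank '{"steps":[[[0,0,0],[0,0,0]],[[0,0,0],[0,0,0]],[[0,0,0],[0,0,0]],[[0,0,0],[0,0,0]],[[0,0,0],[0,0,0]],[[0,0,0],[0,0,0]]]}' 0 15
```

```text
time: 4.2
ee_pos: [0.5645, 0.1028, 0.0906]
eef_rot: [0.931, -0.364, -0.004, 0.002]
ft_force: [-0.7, -0.1, -0.5]
width: 0.0599
grip_force: 0.0
time: 4.7
ee_pos: [0.566, 0.1035, 0.0928]
eef_rot: [0.931, -0.364, -0.002, 0.001]
ft_force: [-0.5, -0.7, 0.2]
width: 0.028
grip_force: 0.0
```

```bash
python3 -m crank '{"steps":[[[0,0,0],[0,0,0]],[[0,0,0],[0,0,0]],[[0,0,0],[0,0,0]],[[0,0,0],[0,0,0]],[[0,0,0],[0,0,0]]]}'
```

```text
time: 5.12
ee_pos: [0.5658, 0.1036, 0.0925]
eef_rot: [0.931, -0.364, -0.003, 0.001]
ft_force: [0.7, -0.0, 1.0]
width: 0.0152
grip_force: 15.0
```

```bash
python3 -m crank '{"steps":[[[-0.2,-0.17,0],[0,0,1]],[[-0.18,-0.19,0],[0,0,1]],[[-0.16,-0.2,0],[0,0,1]],[[-0.14,-0.22,0],[0,0,1]],[[-0.12,-0.23,0],[0,0,1]],[[-0.1,-0.24,0],[0,0,1]],[[-0.08,-0.25,0],[0,0,1]],[[-0.06,-0.26,0],[0,0,1]],[[0,0,0],[0,0,0]],[[0,0,0],[0,0,0]]]}'
```

```text
time: 5.95
ee_pos: [0.5402, 0.0593, 0.0925]
eef_rot: [1.0, -0.025, -0.002, 0.002]
ft_force: [3.5, -0.6, -2.0]
width: 0.0153
grip_force: 15.0
```

```bash
python3 -m crank '{"steps":[[[0,0,0],[0,0,0]],[[0,0,0],[0,0,0]],[[0,0,0],[0,0,0]],[[0,0,0],[0,0,0]],[[0,0,0],[0,0,0]],[[0,0,0],[0,0,0]]]}' 45
python3 -m crank '{"steps":[[[0,0,0.8],[0,0,0]],[[0,0,1],[0,0,0]],[[0,0,1],[0,0,0]],[[0,0,1],[0,0,0]],[[0,0,1],[0,0,0]],[[0,0,1],[0,0,0]],[[0,0,1],[0,0,0]],[[0,0,1],[0,0,0]],[[0,0,1],[0,0,0]],[[0,0,1],[0,0,0]]]}'
python3 -m crank '{"steps":[[[0,0,1],[0,0,0]],[[0,0,1],[0,0,0]],[[0,0,1],[0,0,0]],[[0,0,1],[0,0,0]],[[0,0,0],[0,0,0]]]}' 60
python3 - <<'E'
from bench import cams,monitor
from h import *
c=cams.camera("top");P=cloud(c)
s=np.zeros((480,640),bool);s[230:280,265:320]=1;Z=P[...,2];s&=(Z>.1)&(Z<.13)
print(s.sum(),P[s].mean(0) if s.any() else 0); print(monitor.read_state()["joint_positions"])
cv2.imwrite("pics/c3.png",cv2.resize(c["pixels"][140:300,240:420],None,fx=4,fy=3.75))
E
```

```text
time: 6.45
ee_pos: [0.5397, 0.0596, 0.0923]
eef_rot: [1.0, -0.024, -0.002, 0.002]
ft_force: [0.8, -0.8, -0.4]
width: 0.0429
grip_force: 0.0
time: 7.28
ee_pos: [0.5395, 0.0595, 0.3387]
eef_rot: [1.0, -0.024, -0.002, 0.002]
ft_force: [0.3, -0.3, -0.8]
width: 0.045
grip_force: 0.0
time: 7.7
ee_pos: [0.5404, 0.0597, 0.4423]
eef_rot: [1.0, -0.024, 0.001, 0.001]
ft_force: [0.8, -0.4, 0.9]
width: 0.0593
grip_force: 0.0
0 0
[-0.06391626  0.14118908 -0.1545703   1.24674984  0.02518903  1.75591786
 -1.83096438]
```

View pics/c3.png

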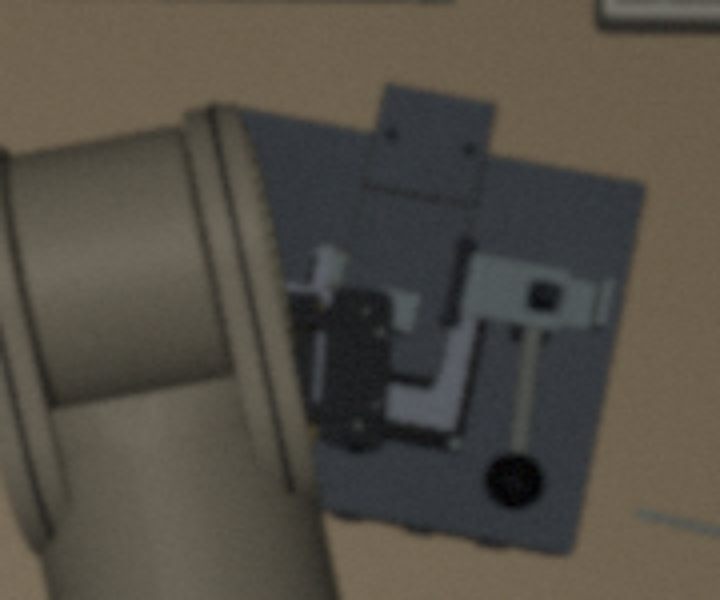

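The knob is hidden behind the wrist here, but the catch and handle haven't moved. I'll go over to the catch and check the knob on the way.

```bash
python3 -m crank '{"steps":[[[0.17,-0.54,0],[0,0,0.96]],[[0.17,-0.54,0],[0,0,0.96]],[[0.17,-0.54,0],[0,0,0.96]],[[0.17,-0.54,0],[0,0,0.96]],[[0.17,-0.54,0],[0,0,0.96]],[[0.17,-0.54,0],[0,0,0.96]],[[0.17,-0.54,0],[0,0,0.96]],[[0.17,-0.54,0],[0,0,0.96]],[[0.17,-0.54,0],[0,0,0.96]],[[0.17,-0.54,0],[0,0,0.96]]]}'
python3 -m crank '{"steps":[[[0.17,-0.54,0],[0,0,0.96]],[[0.17,-0.54,0],[0,0,0.96]],[[0.17,-0.54,0],[0,0,0.96]],[[0.17,-0.54,0],[0,0,0.96]],[[0.17,-0.54,0],[0,0,0.96]],[[0.17,-0.54,0],[0,0,0.96]],[[0.17,-0.54,0],[0,0,0.96]],[[0,0,0],[0,0,0]],[[0,0,0],[0,0,0]]]}'
python3 - <<'E'
from bench import cams,monitor
from h import *
c=cams.camera("top");P=cloud(c)
s=np.zeros((480,640),bool);s[230:280,265:320]=1;Z=P[...,2];s&=(Z>.1)&(Z<.13)
q=P[s].mean(0) if s.any() else np.zeros(3)
print(s.sum(),q,np.arctan2(q[1]-.0461,q[0]-.6129)-np.radians(169.13)); print(monitor.read_state()["joint_positions"])
E
```

```text
time: 8.58
ee_pos: [0.5822, -0.0762, 0.4362]
eef_rot: [0.922, 0.387, -0.002, 0.002]
ft_force: [-0.6, 0.1, 0.3]
width: 0.0601
grip_force: 0.0
time: 9.33
ee_pos: [0.6119, -0.1703, 0.4361]
eef_rot: [0.773, 0.634, -0.001, 0.002]
ft_force: [-0.1, 0.6, -1.0]
width: 0.0597
grip_force: 0.0
32 [0.5396378  0.05647781 0.11757355] 0.049000497688083566
[ 0.28372052  0.35688733 -0.13527988  0.98814207  0.05203138  1.79654918
 -0.02812993]
```

```bash
python3 -m crank '{"steps":[[[0.08,0,-1],[0,0,0]],[[0,0,-1],[0,0,0]],[[0,0,-1],[0,0,0]],[[0,0,-1],[0,0,0]],[[0,0,-1],[0,0,0]],[[0,0,-0.9],[0,0,0]],[[0,0,-0.8],[0,0,0]],[[0,0,-0.5],[0,0,0]],[[0,0,0],[0,0,0]],[[0,0,0],[0,0,0]]]}'
```

```text
time: 10.22
ee_pos: [0.6139, -0.1693, 0.2577]
eef_rot: [0.772, 0.635, -0.0, 0.003]
ft_force: [0.9, -0.9, 0.3]
width: 0.06
grip_force: 0.0
```

```bash
python3 - <<'E'
from bench import cams
import cv2
a=cams.camera("scene")["pixels"][180:340,200:360]
cv2.imwrite("pics/c4.png",cv2.resize(a,(600,600),interpolation=cv2.INTER_CUBIC))
E
```

```text
(no output)
```

View pics/c4.png

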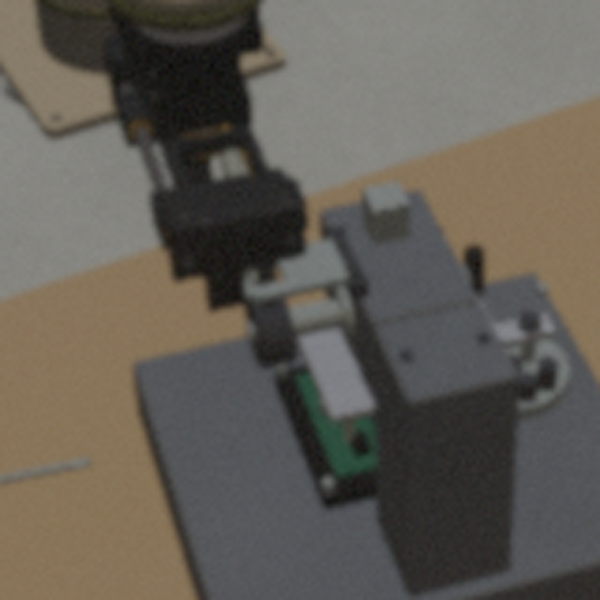

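The fingers straddle the catch tab at about (240,280) in the crop. I'll lower slightly and close.

```bash
python3 -m crank '{"steps":[[[0,-0.04,-0.25],[0,0,0]],[[0,0,0],[0,0,0]],[[0,0,0],[0,0,0]],[[0,0,0],[0,0,0]],[[0,0,0],[0,0,0]],[[0,0,0],[0,0,0]],[[0,0,0],[0,0,0]],[[0,0,0],[0,0,0]],[[0,0,0],[0,0,0]]]}' 0 20
python3 - <<'E'
# arc increments in units, world
import numpy as np
t=np.radians(-10.87);R0=85.8;a0=np.radians(11.8)
th=np.concatenate([np.linspace(0,2.05,24)])
y=-R0*np.cos(a0+th);z=R0*np.sin(a0+th)
for d,e in zip(np.diff(y),np.diff(z)): print(np.round([-np.sin(t)*d/25,np.cos(t)*d/25,e/25],2).tolist())
E
```

```text
time: 11.02
ee_pos: [0.6144, -0.1711, 0.2514]
eef_rot: [0.772, 0.635, 0.0, 0.003]
ft_force: [3.5, -0.6, 1.2]
width: 0.0297
grip_force: 20.0
[0.01, 0.07, 0.3]
[0.02, 0.1, 0.29]
[0.02, 0.12, 0.28]
[0.03, 0.15, 0.27]
[0.03, 0.17, 0.25]
[0.04, 0.19, 0.23]
[0.04, 0.21, 0.22]
[0.04, 0.23, 0.2]
[0.05, 0.25, 0.17]
[0.05, 0.26, 0.15]
[0.05, 0.27, 0.13]
[0.05, 0.28, 0.1]
[0.06, 0.29, 0.08]
[0.06, 0.3, 0.05]
[0.06, 0.3, 0.02]
[0.06, 0.3, -0.01]
[0.06, 0.3, -0.03]
[0.06, 0.29, -0.06]
[0.06, 0.29, -0.09]
[0.05, 0.28, -0.11]
[0.05, 0.27, -0.14]
[0.05, 0.26, -0.16]
[0.05, 0.24, -0.18]
```

```bash
python3 -m crank '{"steps":[[[0.01,0.07,0.3],[0,0,0]],[[0.02,0.1,0.29],[0,0,0]],[[0.02,0.12,0.28],[0,0,0]],[[0.03,0.15,0.27],[0,0,0]],[[0.03,0.17,0.25],[0,0,0]],[[0.04,0.19,0.23],[0,0,0]],[[0.04,0.21,0.22],[0,0,0]],[[0.04,0.23,0.2],[0,0,0]]]}'
```

```text
time: 11.68
ee_pos: [0.6201, -0.1403, 0.3023]
eef_rot: [0.772, 0.635, -0.0, 0.003]
ft_force: [4.9, -1.2, -3.2]
width: 0.0298
grip_force: 20.0
```

```bash
python3 -m crank '{"steps":[[[0.05,0.25,0.17],[0,0,0]],[[0.05,0.26,0.15],[0,0,0]],[[0.05,0.27,0.13],[0,0,0]],[[0.05,0.28,0.1],[0,0,0]],[[0.06,0.29,0.08],[0,0,0]],[[0.06,0.3,0.05],[0,0,0]],[[0.06,0.3,0.02],[0,0,0]],[[0.06,0.3,-0.01],[0,0,0]]]}'
```

```text
time: 12.35
ee_pos: [0.6311, -0.0832, 0.3202]
eef_rot: [0.772, 0.635, 0.0, 0.003]
ft_force: [1.3, -1.1, 5.3]
width: 0.0296
grip_force: 20.0
```

```bash
python3 -m crank '{"steps":[[[0.06,0.3,-0.03],[0,0,0]],[[0.06,0.29,-0.06],[0,0,0]],[[0.06,0.29,-0.09],[0,0,0]],[[0.05,0.28,-0.11],[0,0,0]],[[0.05,0.27,-0.14],[0,0,0]],[[0.05,0.26,-0.16],[0,0,0]],[[0.05,0.24,-0.18],[0,0,0]],[[0,0,0],[0,0,0]],[[0,0,0],[0,0,0]]]}'
python3 - <<'E'
from bench import cams
import cv2
a=cams.camera("scene")["pixels"][180:340,200:360]
cv2.imwrite("pics/c5.png",cv2.resize(a,(600,600),interpolation=cv2.INTER_CUBIC))
E
```

```text
time: 13.1
ee_pos: [0.6405, -0.0335, 0.2999]
eef_rot: [0.772, 0.636, 0.0, 0.002]
ft_force: [2.3, 3.1, 5.6]
width: 0.0296
grip_force: 20.0
```

View pics/c5.png

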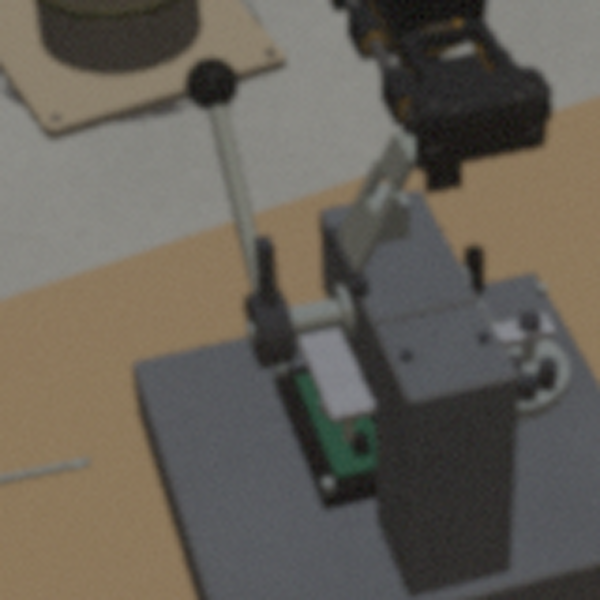

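The catch stands well past vertical (about (375,200)) with the tab still pinched. I'll release it, rise, then turn over the ball.

```bash
python3 -m crank '{"steps":[[[0,0,0],[0,0,0]],[[0,0,0],[0,0,0]],[[0,0,0],[0,0,0]],[[0,0,0],[0,0,0]],[[0,0,0],[0,0,0]],[[0,0,0],[0,0,0]],[[0,0,0.5],[0,0,0]],[[0,0,1],[0,0,0]],[[0,0,1],[0,0,0]],[[0,0,1],[0,0,0]]]}' 60
python3 -m crank '{"steps":[[[0,0,1],[0,0,0]],[[0,0,1],[0,0,0]],[[-0.3,-0.18,0],[0,0,-0.95]],[[-0.3,-0.18,0],[0,0,-0.95]],[[-0.3,-0.18,0],[0,0,-0.95]],[[-0.3,-0.18,0],[0,0,-0.95]],[[-0.3,-0.18,0],[0,0,-0.95]],[[-0.3,-0.18,0],[0,0,-0.95]],[[-0.3,-0.18,0],[0,0,-0.95]],[[-0.3,-0.18,0],[0,0,-0.95]]]}'
python3 -m crank '{"steps":[[[-0.3,-0.18,0],[0,0,-0.95]],[[-0.3,-0.18,0],[0,0,-0.95]],[[-0.3,-0.18,0],[0,0,-0.95]],[[-0.3,-0.18,0],[0,0,-0.95]],[[-0.3,-0.18,0],[0,0,-0.95]],[[-0.3,-0.18,0],[0,0,-0.95]],[[-0.3,-0.18,0],[0,0,-0.95]],[[-0.3,-0.18,0],[0,0,-0.95]],[[-0.3,-0.18,0],[0,0,-0.95]],[[0,0,0],[0,0,0]]]}'
python3 - <<'E'
from bench import cams
import cv2
a=cams.camera("scene")["pixels"][180:340,200:360]
cv2.imwrite("pics/c6.png",cv2.resize(a,(600,600),interpolation=cv2.INTER_CUBIC))
E
```

```text
time: 13.98
ee_pos: [0.64, -0.0357, 0.3886]
eef_rot: [0.772, 0.635, -0.0, 0.003]
ft_force: [0.8, -0.4, 1.2]
width: 0.0598
grip_force: 0.0
time: 14.82
ee_pos: [0.5798, -0.0718, 0.4376]
eef_rot: [0.938, 0.347, -0.001, 0.003]
ft_force: [-0.4, 0.3, 1.1]
width: 0.0598
grip_force: 0.0
time: 15.65
ee_pos: [0.5118, -0.1133, 0.4382]
eef_rot: [1.0, -0.019, -0.002, 0.002]
ft_force: [0.6, 0.3, 0.5]
width: 0.0601
grip_force: 0.0
```

View pics/c6.png

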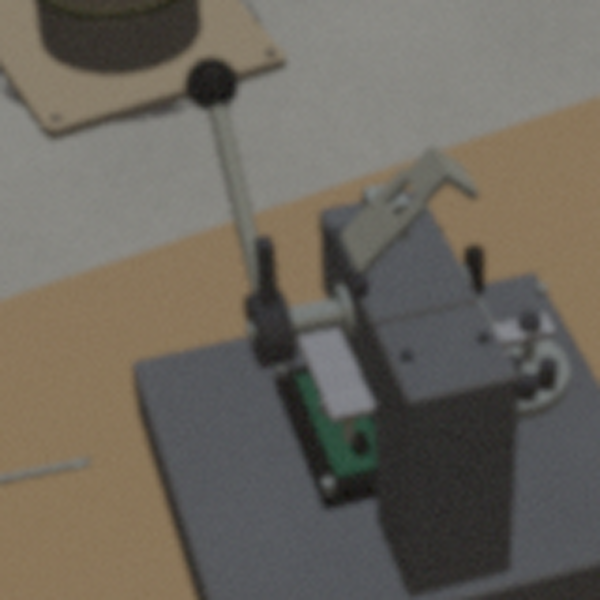

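The catch lies open by itself at about (410,195). Next I'll align with the ball, lower and grip it.

```bash
python3 -m crank '{"steps":[[[-0.2,-0.05,0],[0,0,-0.9]],[[-0.2,-0.05,0],[0,0,-0.85]],[[0,0,-1],[0,0,0]],[[0,0,-1],[0,0,0]],[[0,0,-1],[0,0,0]],[[0,0,-1],[0,0,0]],[[0,0,-1],[0,0,0]],[[0,0,-0.8],[0,0,0]],[[0,0,-0.5],[0,0,0]],[[0,0,0],[0,0,0]]]}'
```

```text
time: 16.53
ee_pos: [0.5019, -0.1138, 0.2771]
eef_rot: [0.996, -0.091, -0.005, 0.002]
ft_force: [0.6, -0.2, -0.1]
width: 0.0601
grip_force: 0.0
```

```bash
python3 -m crank '{"steps":[[[0,-0.04,0.3],[0,0,0]],[[0,0,0],[0,0,0]],[[0,0,0],[0,0,0]],[[0,0,0],[0,0,0]],[[0,0,0],[0,0,0]],[[0,0,0],[0,0,0]],[[0,0,0],[0,0,0]],[[0,0,0],[0,0,0]]]}' 0 45
python3 - <<'E'
import numpy as np
t=np.radians(-10.87);R0=160;a0=np.radians(40)
th=np.linspace(0,.83,17)
x=-R0*np.cos(a0-th);z=R0*np.sin(a0-th)
for d,e in zip(np.diff(x),np.diff(z)): print(np.round([np.cos(t)*d/25,np.sin(t)*d/25,e/25],2).tolist())
E
```

```text
time: 17.2
ee_pos: [0.5029, -0.1153, 0.288]
eef_rot: [0.996, -0.093, -0.002, 0.002]
ft_force: [-0.5, 0.8, 3.1]
width: 0.0323
grip_force: 45.0
[-0.2, 0.04, -0.26]
[-0.19, 0.04, -0.27]
[-0.18, 0.03, -0.28]
[-0.16, 0.03, -0.29]
[-0.15, 0.03, -0.3]
[-0.13, 0.03, -0.3]
[-0.12, 0.02, -0.31]
[-0.1, 0.02, -0.32]
[-0.08, 0.02, -0.32]
[-0.07, 0.01, -0.32]
[-0.05, 0.01, -0.33]
[-0.03, 0.01, -0.33]
[-0.02, 0.0, -0.33]
[0.0, -0.0, -0.33]
[0.02, -0.0, -0.33]
[0.03, -0.01, -0.33]
```

```bash
python3 -m crank '{"steps":[[[-0.2,0.04,-0.26],[0,0,0]],[[-0.19,0.04,-0.27],[0,0,0]],[[-0.18,0.03,-0.28],[0,0,0]],[[-0.16,0.03,-0.29],[0,0,0]],[[-0.15,0.03,-0.3],[0,0,0]],[[-0.13,0.03,-0.3],[0,0,0]],[[-0.12,0.02,-0.31],[0,0,0]],[[-0.1,0.02,-0.32],[0,0,0]]]}'
```

```text
time: 17.87
ee_pos: [0.4723, -0.1096, 0.23]
eef_rot: [0.996, -0.093, -0.001, 0.002]
ft_force: [0.3, 0.6, 5.8]
width: 0.0321
grip_force: 45.0
```

```bash
python3 -m crank '{"steps":[[[-0.08,0.02,-0.32],[0,0,0]],[[-0.07,0.01,-0.32],[0,0,0]],[[-0.05,0.01,-0.33],[0,0,0]],[[-0.03,0.01,-0.33],[0,0,0]],[[-0.02,0,-0.33],[0,0,0]],[[0,0,-0.33],[0,0,0]],[[0,0,-0.33],[0,0,0]],[[0.02,0,-0.33],[0,0,0]],[[0,0,0],[0,0,0]],[[0,0,0],[0,0,0]]]}'
python3 - <<'E'
from bench import cams
from h import *
c=cams.camera("scene");np.savez("s7.npz",**c)
cv2.imwrite("pics/c7.png",cv2.resize(c["pixels"][170:330,200:360],(600,600),interpolation=cv2.INTER_CUBIC))
E
```

```text
time: 18.7
ee_pos: [0.4669, -0.1085, 0.1647]
eef_rot: [0.996, -0.093, -0.001, 0.002]
ft_force: [-2.5, 0.2, 10.2]
width: 0.0315
grip_force: 45.1
```

View pics/c7.png

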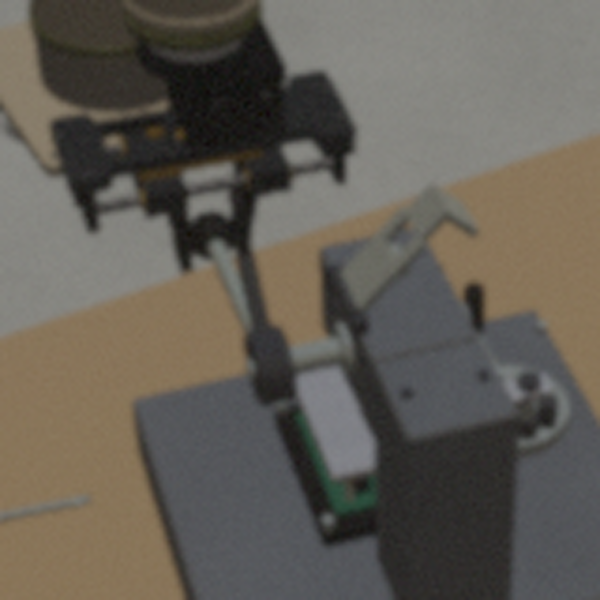

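The ball is held in the fingers at (210,235) with the catch still open. The force only equals the spring's, so I'll press a few mm further to be sure it's on the stop.

```bash
python3 -m crank '{"steps":[[[0.01,0,-0.1],[0,0,0]],[[0.01,0,-0.1],[0,0,0]],[[0,0,0],[0,0,0]],[[0,0,0],[0,0,0]],[[0,0,0],[0,0,0]]]}'
python3 - <<'E'
from bench import cams
from h import *
for n in("scene","top"):
    c=cams.camera(n);P=cloud(c)
    t=np.radians(-10.87);q=P-[.629,-.054,0]
    x=q[...,0]*np.cos(t)+q[...,1]*np.sin(t);y=-q[...,0]*np.sin(t)+q[...,1]*np.cos(t);Z=P[...,2]
    m=(abs(y+85)<1e9)&(abs(y+.085)<.012)&(x>-.125)&(x<-.02)&(Z>.15)&(Z<.3)
    if m.sum()>5:
        k=np.polyfit(x[m],Z[m],1); print(n,m.sum(),"bar slope->joint",np.radians(40)+np.arctan(k[0]),"z of bar at x=-.1",np.polyval(k,-.1))
    m=(Z>.09)&(Z<.165)&(abs(x+.02)<.06)&(abs(y)<.06)
    if m.sum()>5: print("plate z",np.median(Z[m]),m.sum())
E
```

```text
time: 19.17
ee_pos: [0.4675, -0.1086, 0.1605]
eef_rot: [0.996, -0.093, -0.001, 0.002]
ft_force: [-4.2, 0.3, 14.5]
width: 0.0317
grip_force: 45.1
scene 306 bar slope->joint 0.2981230610138366 z of bar at x=-.1 0.2445721277447402
plate z 0.11522301207468322 423
top 113 bar slope->joint 1.5180712336582305 z of bar at x=-.1 0.1555631432075431
plate z 0.11596619899230654 736
```

```bash
python3 -c "
from bench import ticket
print(ticket.close_job())"
```

```text
the job is handed in; nothing more can be done
None
```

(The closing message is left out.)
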